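Check a patch weld with the bench weld tester

TASK

Check the patch weld on the steel plate with the weld tester: press its small round power key, then, with the probe still parked, the square zero key, then the large round record key, one at a time. Take the probe from its stand and draw its tip slowly (about 3 to 5 cm a second) and lightly along the whole L-shaped weld, from the plate's short edge round the corner to its long edge, touching the plate only on the weld. Then park the probe upright in its stand again, let go of it and press the long bar-shaped key to store the reading; leave the two arrow keys alone and disturb nothing else on the bench.

Things in the scene. Friction and masses are not known exactly. Their poses are not given: they have to be found in the camera images.
- tester: Weld tester lying on its back, fixed: grey case 160 mm (its x) by 230 mm (its y) by 50 mm high with black rubber corners; screen in the +x half, a row of four keys in the -x half. Origin at the centre of its underside; x points from the keys to the screen, y to the left seen from the keys, z up; key places below are in this frame. All keys are the same grey rubber and stand 7 mm proud of the face.
- power_top (a point): Centre of the top of the power key: the small round key, 18 mm across, at the left end of the row (x -46, y +86 mm on the tester), top 57 mm above the bench.
- zero_top (a point): Centre of the top of the zero key: the square key, 21 mm, at the right end of the row (x -46, y -74 mm), top 57 mm above the bench.
- record_top (a point): Centre of the top of the record key: the large round key, 30 mm across, third from the left (x -46, y -22 mm), top 57 mm above the bench.
- store_top (a point): Centre of the top of the store key: the long bar-shaped key, 18 by 40 mm (40 along the row), second from the left (x -46, y +36 mm), top 57 mm above the bench.
- key_power (a joint): Travel of the power key in m, straight down: 0 up, 0.004 fully down; it counts as pressed beyond 0.0025. A spring pushes it back up (about 1.4 N to start, 4.5 N fully down). All the keys work alike.
- key_zero (a joint): Travel of the zero key in m, as for the power key.
- key_record (a joint): Travel of the record key in m, as for the power key.
- key_store (a joint): Travel of the store key in m, as for the power key.
- key_up (a joint): Travel of the upper arrow key (triangular, 24 mm, right of the screen at x +48, y -85 mm on the tester): leave it alone.
- key_down (a joint): Travel of the lower arrow key (triangular, 24 mm, right of the screen at x +12, y -85 mm on the tester): leave it alone.
- bracket: Dark steel mounting plate, fixed, lying flat: 210 mm (its x) by 140 mm (its y) by 12 mm thick. Origin at the centre of its underside, z up. A patch in its (-x, +y) corner leaves a bright L-shaped weld bead, 10 mm wide, 2.5 mm proud (crest 14.5 mm above the bench). Two upright round-topped lugs 12 mm thick, 60 mm wide in y, 76 mm above the bench, stand at x +42 and +86 mm, y -30 to +30.
- seam_start (a point): On the crest of the weld near the plate's short edge (x -93, y -5 mm on the plate), where the pass starts. The weld's first leg runs along the plate's x at y -5 mm from the short edge (x -105) through this point to its corner at x -15, y -5 mm.
- seam_end (a point): On the crest of the weld near the plate's long edge (x -15, y +57 mm on the plate), where the pass ends. The weld's second leg runs from the corner (x -15, y -5 mm) along the plate's +y at x -15 mm through this point to the long edge (y +70).
- dock_home (a point): Where the probe's origin lies when it is parked: on the axis of the probe stand, 19.5 mm above the bench. Stand, fixed: round grey foot 92 mm across, 14 mm high, with a black upright socket 52 mm across, open at the top, rim 77.5 mm above the bench, bore about 34 mm; the parked probe hangs with its collar on this rim.
- probe: Cordless pencil probe, 155 mm long, 100 to 200 g, parked upright in its stand. Origin at the point of its tip (spring out), z from tip to top. Black nose 12 mm across at z 12 mm growing to 24 mm at z 30; round body 24 mm across to z 58; collar 44 mm across, z 58 to 66; grey square grip 24 by 24 mm (flats across its x and y), z 66 to 152. Take it across two flats, best at about z 112.
- probe_tip (a point): Lowest point of the probe's tip, a steel ball 8 mm across that moves up into the nose by at most 8 mm against a spring (0.7 N to start, 2.7 N fully in). With the spring out it lies at the probe's origin. Pressed 2 to 6 mm in, the tip rides safely on the weld.
- oil_bottle: Bystander: grey plastic oil bottle with a black cap, 72 by 50 mm, 180 mm tall, standing close to the stand (origin: centre of its underside). Do not disturb.
- spray_can: Bystander: spray can, 60 mm across, 165 mm tall, standing close to the stand on the other side (origin: centre of its underside). Do not disturb.
- tape_roll: Bystander: cardboard-brown roll of tape lying flat, 100 mm across, 45 mm high (origin: centre of its underside). Do not disturb.
- grease_tin: Bystander: round tin, 80 mm across, 85 mm tall (origin: centre of its underside). Do not disturb.
- spanner: Bystander: spanner 190 mm long lying along its x near the back of the bench. Do not disturb.
- brush: Bystander: brush with a wooden handle, 200 mm long, lying along its x near the back of the bench. Do not disturb.
- parts_tray: Bystander: small open steel tray, 100 by 75 by 30 mm, near the back of the bench (origin: centre of its underside). Do not disturb.
Things that resemble listed ones, but are neither listed nor needed, are in the scene too. What is shaped like the probe but pink or red is not meant.

How it is judged (in metres and radians):
On the way, in this order (a step that is already met when the one before it is completed fails the run):
1. the small round power key is pressed down (value of joint key_power above 0.0025 m), for 0.05 s.
2. the square zero key is pressed down with the probe parked in its stand (value of joint key_zero above 0.0025 m and distance between probe and dock_home below 0.01 m and angle between probe's own z axis and vertical below 0.12 rad), for 0.05 s.
3. the large round record key is pressed down (value of joint key_record above 0.0025 m), for 0.05 s.
4. the probe's tip touches the weld within 8 mm, along and across, of the end of the weld near the plate's short edge (contact force between probe and bracket above 0.2 N and x of probe_tip in the frame of bracket between -0.101 and -0.085 m and y of probe_tip in the frame of bracket between -0.013 and 0.003 m).
5. the probe's tip touches the weld within 8 mm, along and across, of the middle of the first leg (contact force between probe and bracket above 0.2 N and x of probe_tip in the frame of bracket between -0.062 and -0.046 m and y of probe_tip in the frame of bracket between -0.013 and 0.003 m).
6. the probe's tip touches the weld within 8 mm, along and across, of the corner of the weld (contact force between probe and bracket above 0.2 N and x of probe_tip in the frame of bracket between -0.023 and -0.007 m and y of probe_tip in the frame of bracket between -0.013 and 0.003 m).
7. the probe's tip touches the weld within 8 mm, along and across, of the middle of the second leg (contact force between probe and bracket above 0.2 N and x of probe_tip in the frame of bracket between -0.023 and -0.007 m and y of probe_tip in the frame of bracket between 0.018 and 0.034 m).
8. the probe's tip touches the weld within 8 mm, along and across, of the end of the weld near the plate's long edge (contact force between probe and bracket above 0.2 N and x of probe_tip in the frame of bracket between -0.023 and -0.007 m and y of probe_tip in the frame of bracket between 0.049 and 0.065 m).
9. the probe is parked upright in its stand again and let go (distance between probe and dock_home below 0.01 m and angle between probe's own z axis and vertical below 0.12 rad and contact force between the fingers and probe below 0.05 N and linear speed of probe below 0.02 m/s), for 0.2 s.
10. the long bar-shaped store key is pressed down (value of joint key_store above 0.0025 m), for 0.05 s.
At the end, for the whole second after the job is handed in: The probe is parked upright in its stand (its origin within 10 mm of its home in the stand, less than 0.12 rad of tilt), let go and at rest, all four function keys are up again (less than 1 mm down), and no bystander has moved more than 30 mm (distance between probe and dock_home below 0.01 m and angle between probe's own z axis and vertical below 0.12 rad and linear speed of probe below 0.02 m/s and value of joint each of key_power, key_zero, key_record, key_store below 0.001 m and distance of each of oil_bottle, spray_can, tape_roll, grease_tin, spanner, brush, parts_tray from where it was at the start of the episode below 0.03 m); the robot touches nothing.
It fails at once if an arrow key is pressed, or two keys are down at the same time (value of joint any of key_up, key_down above 0.0015 m or value of joint each of key_power, key_zero above 0.0015 m or value of joint each of key_power, key_record above 0.0015 m or value of joint each of key_power, key_store above 0.0015 m or value of joint each of key_zero, key_record above 0.0015 m or value of joint each of key_zero, key_store above 0.0015 m or value of joint each of key_record, key_store above 0.0015 m).
It fails at once if the zero key is pressed while the probe is out of its stand (value of joint key_zero above 0.0025 m and not (distance between probe and dock_home below 0.01 m and angle between probe's own z axis and vertical below 0.12 rad)).
It fails at once if the probe touches the plate with its tip more than 14 mm to the side of the weld (contact force between probe and bracket above 0.2 N and not ((y of probe_tip in the frame of bracket between -0.019 and 0.009 m and x of probe_tip in the frame of bracket below -0.001 m) or (x of probe_tip in the frame of bracket between -0.029 and -0.001 m and y of probe_tip in the frame of bracket above -0.019 m))).
It fails at once if the probe moves faster than 0.1 m/s while it touches the plate, or is pressed on it with more than 12 N ((contact force between probe and bracket above 0.2 N and linear speed of probe above 0.1 m/s) or contact force between probe and bracket above 12 N).
It fails at once if a bystander is moved by more than 30 mm (distance of any of oil_bottle, spray_can, tape_roll, grease_tin, spanner, brush, parts_tray from where it was at the start of the episode above 0.03 m).
It also fails if it takes over 72 s, if anything falls off the work surface, if the arm or the gripper's body presses on something with over 40 N, if the wrist force passes 120 N, or if a joint passes its speed limit or range.

ROBOT

A 7-joint arm with a two-finger parallel gripper is mounted at the origin on the work surface. World frame = base frame: x ahead of the robot, y to its left, z up, the work surface at z = 0. Lengths are in mm, angles in rad, forces in N, time in s.
With the tool pointing down it reaches from about 425 to 800 mm from the base axis. Payload 8.3 kg.
Tool frame: the origin (TCP) lies at the very end of the fingers, on their centre line; the grasp point (between the pads) lies 19 mm behind it; z points along the fingers, y is the line along which they close (so a half turn about z gives the same grasp; the last joint's range is limited). The gripper opens to 85 mm and grips with 20 to 120 N. Pads are 22 mm wide; open, the fingers measure 114 mm over their backs; the gripper's body (76 mm by 85 mm) begins 54 mm behind the grasp point. The pads swing forward as they close: fully open they stand 13 mm farther back than shut.
Start: joints at [-1.395, 0.383, 0.016, 1.37, -0.006, 1.388, -0.046], TCP at [147.784, 607.259, 231.279] pointing down, gripper open.
Joint ranges: [-2.95, 2.95], [-0.25, 2.06], [-1.52, 1.56], [0.18, 2.33], [-1.44, 4.58], [0.02, 2.06], [-3.01, 3.01]. Speed limits (rad/s): [2.39, 2.39, 3.01, 3.01, 3.14, 3.14, 3.14].

INTERFACE

Orientations are given as a 3x3 rotation matrix whose columns are the frame's x, y, z axes.
In Python, from bench import telemetry, eyes, order gives the robot as it stands.
- The arm moves only by the shell command python3 -m jog 'ROWS' [OPENING] [FORCE]. ROWS is JSON, a list that holds one entry, the list of rows, each a list of 6 numbers: the shift along the tool's x, y, z in cm, then the turn, a rotation vector about the tool's x, y, z in degrees. In form: [[[x, y, z, wx, wy, wz], ...]]. A call has 1 to 20 rows; each row is the pose to reach, as a shift and turn from the pose commanded when the call began, along the tool's axes at that moment; what a row does not reach only later rows make up. A row lasts 1/12 s, in which the tool goes at most 41.7 mm and 7.16 degrees, less where a joint would pass 70% of its speed; a pose out of reach is approached as far as the arm can. A call with a gripper value outside its range is refused whole. OPENING is the opening in per cent of the stroke, from 0 (shut) to 100 (fully open), set as the call begins (- or left out, the last holds). The fingers move at their own pace and stop on an object; FORCE is the grip in N (left out, the last holds). Time passes only in rows, so rows that repeat a pose let the fingers close. It gives the time, the measured TCP pose, the force, the opening and the grip force at its end, in the units of the state.
- telemetry.read_state(): the state, without advancing time (a new reading comes with each control period).
- eyes.capture(name): name is "scene" or "top" or "wrist"; returns the picture (420x560x3 uint8, red, green, blue); there is no depth.
- eyes.get_calibration(name): a dict with "fx", "fy", "cx", "cy" (pixels), "rvec" (rotation vector, rad) and "tvec" (3), from world to camera coordinates, as OpenCV has them. Camera axes: x right, y down, z forward; pixel columns grow to the right and rows downward; lengths in mm; the calibration is good to about 2 mm. A picture is of the moment at which its call begins: read the wrist's pose just before it. get_calibration takes no time and is no camera call; for the wrist camera it gives the pose at the moment of the call.
- order.hand_in(): hands the job in; it is judged then, once.
The state is a dict: "time_s": time; "q": joint angles; "joint_velocities": joint speeds; "tau": joint torques, N m; "tool_pos": TCP position; "tcp_rot": TCP orientation; "force": force on the tool from outside, world axes, zero at the start; "ft_torque": the same for the moment, N m; "width": opening from 0.0 (shut) to 1.0 (fully open); "gripper_force": force on a finger pad.
Only numpy, scipy, OpenCV 4.12 (cv2) and the standard library are available. Lean on these libraries where they do the work, as an engineer would, in place of code of your own. Each camera call takes 0.05 s, during which the arm holds its last target. There are 200 camera calls.

## Working session

There is one attempt and no reset: what is moved stays moved. The work goes in short steps, Python scripts to look and compute and a shell command to move; the robot and the scene stay as the last step left them, time stands still between calls to the robot, and variables do not carry over. Pictures are saved under pics/ and viewed, at most 10 in all, crops included, and the job is handed in when it is done.

```bash
mkdir -p pics; ls
python3 - <<'E'
from bench import telemetry, eyes
import cv2, numpy as np
s=telemetry.read_state(); print(s)
for n in ("scene","top"):
    im=eyes.capture(n); cv2.imwrite(f"pics/{n}0.png",cv2.resize(im[:,:,::-1],None,fx=1.4,fy=1.4,interpolation=cv2.INTER_CUBIC)); np.save(f"pics/{n}0.npy",im)
    print(n,eyes.get_calibration(n))
E
```

```text
pics
{'time_s': 0.0, 'q': array([-1.39487739,  0.3842932 ,  0.01643881,  1.37117292, -0.00629362,
        1.38819915, -0.04649217]), 'joint_velocities': array([ 9.62262111e-04,  3.97293118e-04, -9.71727246e-04, -5.07646039e-04,
       -9.52539104e-07,  1.55096666e-03, -1.78637457e-03]), 'tau': array([-5.80857977e-04, -6.27589417e+01,  8.43766686e-01, -3.71819615e+01,
        1.64181506e-02,  1.41919442e-02, -2.99010924e-05]), 'tool_pos': array([147.73109221, 606.76399787, 230.23658628]), 'tcp_rot': array([[-9.71621007e-01,  2.36542704e-01, -4.09972428e-04],
       [ 2.36543049e-01,  9.71618992e-01, -1.98025295e-03],
       [-7.00773906e-05, -2.02103150e-03, -9.99997955e-01]]), 'force': array([ 0.4384915 , -0.13163664,  0.47918545]), 'ft_torque': array([-0.00953133,  0.0118138 ,  0.01621162]), 'gripper_force': 0.0, 'width': 1.0001917079179354}
scene {'fx': 380.6796245752263, 'fy': 380.6796245752263, 'cx': 284.32517557324064, 'cy': 208.04746432070849, 'rvec': array([ 1.45870086,  2.2739501 , -0.77337173]), 'tvec': array([ 241.20968042, -371.22488503, 1273.09583374])}
top {'fx': 454.58936045570533, 'fy': 454.58936045570533, 'cx': 284.9721912011672, 'cy': 212.25842851620527, 'rvec': array([ 2.17425413, -2.16733075,  0.09630088]), 'tvec': array([9.50027777e-01, 5.69945214e+02, 1.22885998e+03])}
```

View pics/scene0.png

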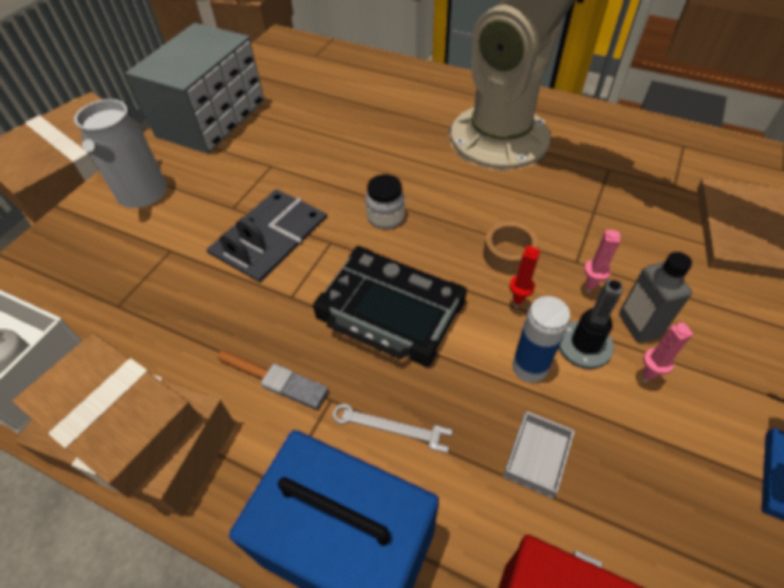

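View pics/top0.png

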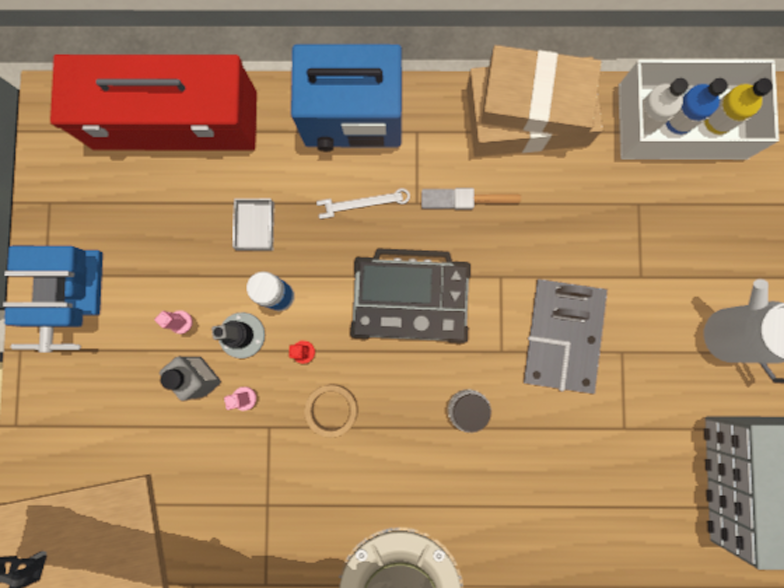

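Candidates for the probe: grey/black one in the round stand at scene (600,320) / top (238,333); pink look-alikes at top (175,320) and (240,400); a red one at top (300,352). The description (grey grip, black socket, grey foot) picks top (238,333). Now one close composite crop.

Run:
```python
import cv2, numpy as np
im=np.load("pics/top0.npy")[:,:,::-1]
def crop(x0,y0,w,h,s):
    c=cv2.resize(im[y0:y0+h,x0:x0+w],None,fx=s,fy=s,interpolation=cv2.INTER_CUBIC).copy()
    for i in range(0,w,10):
        cv2.line(c,(i*s,0),(i*s,8 if i%50 else 16),(0,255,255),1)
    for i in range(0,h,10):
        cv2.line(c,(0,i*s),(8,i*s),(0,255,255),1)
    return c
canvas=np.zeros((600,800,3),np.uint8)
def put(c,x,y): canvas[y:y+c.shape[0],x:x+c.shape[1]]=c
put(crop(245,170,95,80,4),0,0)      # tester
put(crop(370,190,70,100,4),400,0)   # plate
put(crop(110,185,110,60*1,3),0,340)
put(crop(110,230,110,60,3)[:60],0,530)
put(crop(145,215,55,45,5),400,405-30+0) 
cv2.imwrite("pics/comp1.png",canvas)
```

```text
(no output)
```

View pics/comp1.png

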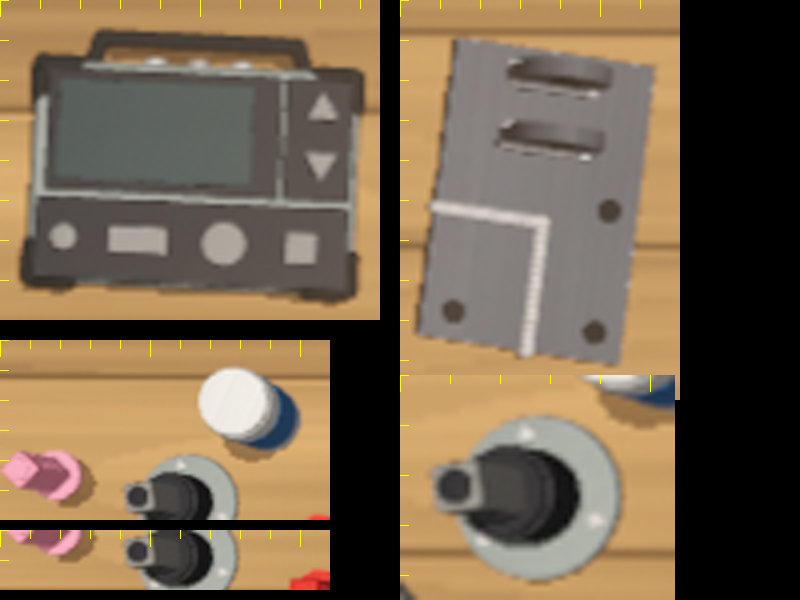

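```bash
cat > h.py <<'E'
import numpy as np, cv2
from scipy.spatial.transform import Rotation as R
def ray(cal,uv,z):
    Rm=R.from_rotvec(cal["rvec"]).as_matrix(); t=np.array(cal["tvec"]); c=-Rm.T@t
    uv=np.atleast_2d(uv).astype(float)
    d=np.c_[(uv[:,0]-cal["cx"])/cal["fx"],(uv[:,1]-cal["cy"])/cal["fy"],np.ones(len(uv))]@Rm
    return c+d*((z-c[2])/d[:,2])[:,None]
def proj(cal,p):
    Rm=R.from_rotvec(cal["rvec"]).as_matrix(); q=np.atleast_2d(p)@Rm.T+np.array(cal["tvec"])
    return np.c_[q[:,0]/q[:,2]*cal["fx"]+cal["cx"],q[:,1]/q[:,2]*cal["fy"]+cal["cy"]]
def rigid(m,w): # model xy -> world xy : yaw, origin, resid
    m=np.array(m,float);w=np.array(w,float)[:,:2];mc,wc=m.mean(0),w.mean(0);a,b=m-mc,w-wc
    th=np.arctan2((a[:,0]*b[:,1]-a[:,1]*b[:,0]).sum(),(a*b).sum());c,s=np.cos(th),np.sin(th);M=np.array([[c,-s],[s,c]])
    o=wc-M@mc; return th,o,np.round(w-(m@M.T+o),1)
E
python3 - <<'E'
from h import *
from bench import eyes
np.set_printoptions(suppress=True,precision=2)
cal=eyes.get_calibration("top")
f=lambda p,x0,y0,s,ox,oy:(np.array(p,float)-[ox,oy]+.5)/s-.5+[x0,y0]
k=f([(63,236),(138,240),(224,243),(301,249)],245,170,4,0,0)
w=ray(cal,k,57); print("keys",w,rigid([(-46,86),(-46,36),(-46,-22),(-46,-74)],w))
k=f([(455,40),(655,67),(618,364),(416,334)],370,190,4,400,0); w1=ray(cal,k,12)
k=f([(541,222),(527,353),(433,207)],370,190,4,400,0); w2=ray(cal,k,14.5)
print("plate",rigid([(105,70),(105,-70),(-105,-70),(-105,70),(-15,-5),(-105,-5),(-15,70)],np.r_[w1,w2]))
print("stand",ray(cal,f([(538,497)],145,215,5,400,375),14),ray(cal,f([(456,488)],145,215,5,400,375),171.5))
print(ray(cal,[(190,205)],165),ray(cal,[(131,270)],90))
E
```

```text
keys [[522.73  68.55  57.  ]
 [520.2   18.15  57.  ]
 [518.36 -39.59  57.  ]
 [514.5  -91.24  57.  ]] (np.float64(-0.04922180383806154), array([564.57, -19.79]), array([[-0.1,  0.2],
       [-0.2, -0.3],
       [ 0.8, -0.1],
       [-0.5,  0.2]]))
plate (np.float64(-0.14338983476234618), array([ 495.9 , -326.77]), array([[-2.2,  0. ],
       [-0.8, -0.6],
       [ 1.5,  0.4],
       [ 1.5,  0.3],
       [ 0.4,  0.4],
       [-0.4, -1. ],
       [-0.2,  0.6]]))
stand [[495.59 315.93  14.  ]] [[494.42 316.1  171.5 ]]
[[574.19 236.01 165.  ]] [[412.25 401.61  90.  ]]
```

```bash
python3 -m jog '[[[-49.2,-43.4,0,0,0,-13.7],[-49.2,-43.4,0,0,0,-13.7],[-49.2,-43.4,0,0,0,-13.7],[-49.2,-43.4,0,0,0,-13.7],[-49.2,-43.4,0,0,0,-13.7],[-49.2,-43.4,0,0,0,-13.7],[-49.2,-43.4,0,0,0,-13.7],[-49.2,-43.4,0,0,0,-13.7],[-49.2,-43.4,0,0,0,-13.7],[-49.2,-43.4,0,0,0,-13.7],[-49.2,-43.4,0,0,0,-13.7],[-49.2,-43.4,0,0,0,-13.7],[-49.2,-43.4,0,0,0,-13.7],[-49.2,-43.4,0,0,0,-13.7],[-49.2,-43.4,0,0,0,-13.7],[-49.2,-43.4,0,0,0,-13.7],[-49.2,-43.4,0,0,0,-13.7],[-49.2,-43.4,10,0,0,-13.7],[-49.2,-43.4,10,0,0,-13.7],[-49.2,-43.4,10,0,0,-13.7]]]' 0 30
```

```text
time_s: 1.77
tool_pos: [520.3, 68.7, 126.1]
tcp_rot: [[-1.0, -0.0, -0.006], [-0.0, 1.0, -0.002], [0.006, -0.002, -1.0]]
force: [-2.0, -0.3, -1.5]
width: 0.001
gripper_force: 0.0
```

Run:
```python
from h import *
from bench import eyes,telemetry
im=eyes.capture("wrist"); cal=eyes.get_calibration("wrist"); print(telemetry.read_state()["tool_pos"],telemetry.read_state()["tcp_rot"])
np.set_printoptions(suppress=True,precision=1)
Rm=R.from_rotvec(cal["rvec"]).as_matrix();print("cam",-Rm.T@cal["tvec"],Rm[2])
o=np.array([564.57,-19.79]);th=-.0492;c,s=np.cos(th),np.sin(th)
k=[[*(np.array([[c,-s],[s,c]])@p+o),57] for p in [(-46,86),(-46,36),(-46,-22),(-46,-74)]]
uv=proj(cal,k);print(k,uv)
v=im[:,:,::-1].copy()
for u in uv: cv2.drawMarker(v,tuple(int(round(a)) for a in u),(0,0,255),0,12,1)
cv2.imwrite("pics/w1.png",cv2.resize(v,None,fx=1.4,fy=1.4))
```

```text
[519.04303329  68.69606849 124.51017268] [[-9.99953144e-01 -4.41061195e-04 -9.67033810e-03]
 [-4.14723658e-04  9.99996200e-01 -2.72537462e-03]
 [ 9.67150341e-03 -2.72123640e-03 -9.99949527e-01]]
cam [442.   68.2 267.4] [ 0.3 -0.  -1. ]
[[np.float64(522.8551566614676), np.float64(68.36822051993619), 57], [np.float64(520.3961490037549), np.float64(18.428724313633616), 57], [np.float64(517.543700120808), np.float64(-39.501091285677376), 57], [np.float64(514.9863321567867), np.float64(-91.43816734023207), 57]] [[283.1 232.1]
 [204.2 228.5]
 [112.2 224.2]
 [ 29.1 220.3]]
```

View pics/w1.png

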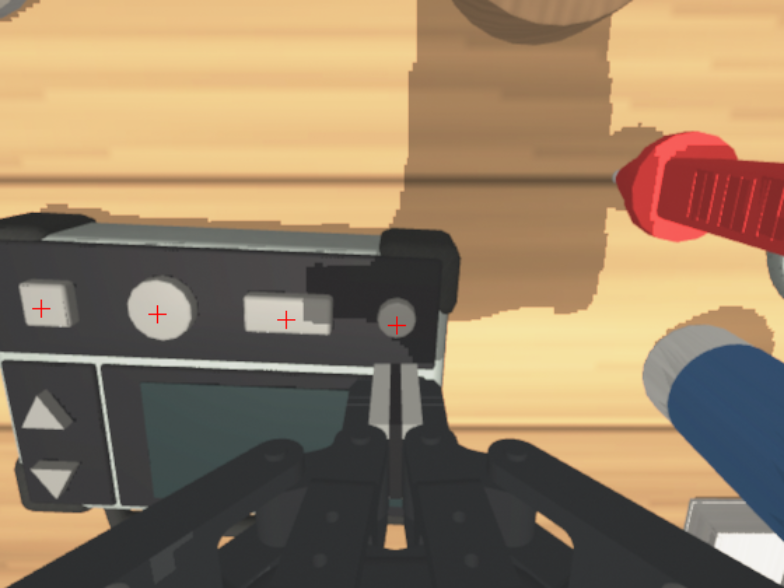

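The wrist view shows the keys at (396,318), (288,314), (160,307), (47,302): about 2–3 mm nearer the base than estimated. Fingers point at the power key.

```bash
python3 -m jog '[[[0,0,4.0,0,0,0],[0,0,4.0,0,0,0],[0,0,4.0,0,0,0],[0,0,4.0,0,0,0]]]'
```

```text
time_s: 2.15
tool_pos: [524.1, 69.3, 93.1]
tcp_rot: [[-1.0, -0.0, 0.002], [-0.0, 1.0, 0.0], [-0.002, 0.0, -1.0]]
force: [0.9, -0.2, 1.4]
width: -0.001
gripper_force: 0.0
```

```bash
python3 -m jog '[[[0.15,0,1.5,0,0,0],[0.15,0,2.5,0,0,0],[0.15,0,2.9,0,0,0],[0.15,0,3.2,0,0,0],[0.15,0,3.4,0,0,0],[0.15,0,3.6,0,0,0],[0.15,0,3.65,0,0,0],[0.15,0,3.65,0,0,0]]]'
```

```text
time_s: 2.82
tool_pos: [522.1, 69.3, 55.3]
tcp_rot: [[-1.0, -0.0, 0.001], [-0.0, 1.0, 0.0], [-0.001, 0.0, -1.0]]
force: [-0.8, 0.5, 2.8]
width: -0.001
gripper_force: 1.3
```

```bash
python3 -m jog '[[[0,0,0.15,0,0,0],[0,0,0.25,0,0,0],[0,0,0.25,0,0,0],[0,0,0.25,0,0,0]]]'
```

```text
time_s: 3.15
tool_pos: [522.1, 69.2, 53.1]
tcp_rot: [[-1.0, -0.0, 0.001], [-0.0, 1.0, 0.0], [-0.001, 0.0, -1.0]]
force: [-2.2, 0.1, 9.6]
width: -0.001
gripper_force: 4.4
```

```bash
python3 -m jog '[[[0,0,-1,0,0,0],[0,0,-3,0,0,0],[0.2,-2,-3,0,0,0],[0.4,-6,-3,0,0,0],[0.6,-10,-3,0,0,0],[0.8,-13.5,-3,0,0,0],[0.9,-15.5,-3,0,0,0],[0.9,-15.9,-3,0,0,0],[0.9,-15.9,-2.5,0,0,0],[0.9,-15.9,-2.0,0,0,0],[0.9,-15.9,-1.5,0,0,0],[0.9,-15.9,-1.5,0,0,0],[0.9,-15.9,-1.5,0,0,0]]]'
```

```text
time_s: 4.23
tool_pos: [512.4, -88.3, 66.6]
tcp_rot: [[-1.0, -0.003, -0.002], [-0.003, 1.0, 0.0], [0.002, 0.0, -1.0]]
force: [-0.3, 0.9, -0.3]
width: 0.004
gripper_force: 0.0
```

Run:
```python
from h import *
from bench import eyes,telemetry
im=eyes.capture("wrist"); print(telemetry.read_state()["tool_pos"])
cv2.imwrite("pics/w2.png",im[:,:,::-1])
```

```text
[512.67887118 -88.69204559  66.95340719]
```

View pics/w2.png

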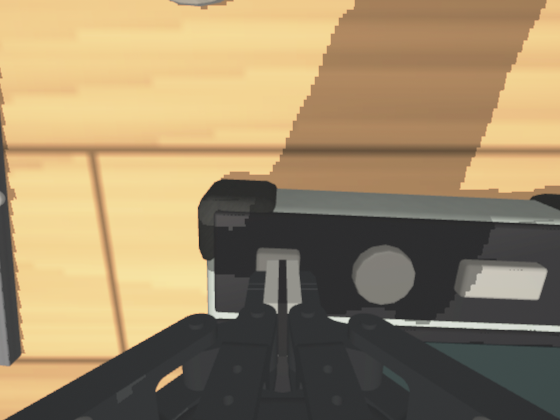

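The zero key is at (278,265), under the fingertips (283,262): on target. Press, lift, and go on to the record key.

```bash
python3 -m jog '[[[0,0,0.5,0,0,0],[0,0,0.9,0,0,0],[0,0,1.2,0,0,0],[0,0,1.5,0,0,0],[0,0,1.5,0,0,0],[0,0,1.5,0,0,0]]]'; python3 -m jog '[[[0,0,-1,0,0,0],[0,0,-3,0,0,0],[-0.1,1,-3,0,0,0],[-0.2,3,-3,0,0,0],[-0.3,4.5,-3,0,0,0],[-0.3,5.1,-3,0,0,0],[-0.3,5.1,-2.5,0,0,0],[-0.3,5.1,-2.0,0,0,0],[-0.3,5.1,-1.5,0,0,0],[-0.3,5.1,-1.0,0,0,0],[-0.3,5.1,-0.6,0,0,0],[-0.3,5.1,-0.3,0,0,0],[-0.3,5.1,0,0,0,0],[-0.3,5.1,0,0,0,0],[-0.3,5.1,0,0,0,0]]]'
```

```text
time_s: 4.78
tool_pos: [512.9, -89.5, 53.0]
tcp_rot: [[-1.0, -0.0, 0.0], [-0.0, 1.0, 0.001], [-0.0, 0.001, -1.0]]
force: [-4.7, 2.3, 11.3]
width: 0.001
gripper_force: 5.9
time_s: 6.03
tool_pos: [515.3, -39.8, 53.0]
tcp_rot: [[-1.0, 0.001, -0.001], [0.001, 1.0, -0.0], [0.001, -0.0, -1.0]]
force: [-6.6, -1.1, 13.2]
width: 0.001
gripper_force: 6.5
```

Both keys bottomed at z 53. Lift and go to view the probe.

```bash
python3 -m jog '[[[0,0,-2,0,0,0],[0,0,-5,0,0,0],[0,0,-9,0,0,0],[0,0,-13,0,0,0],[0,2,-17,0,0,0],[-0.5,6,-20,0,0,0],[-1,10,-20.8,0,0,0],[-1.5,14,-20.8,0,0,0],[-2,18,-20.8,0,0,0],[-2.5,22,-20.8,0,0,0],[-3,26,-20.8,0,0,0],[-3,30,-20.8,0,0,0],[-3,33.5,-20.8,0,0,0],[-3,35,-20.8,0,0,0],[-3,35.6,-20.8,0,0,0],[-3,35.6,-20.8,0,0,0],[-3,35.6,-20.8,0,0,0]]]'; python3 -m jog '[[[0,0,0,0,0,0],[0,0,0,0,0,0],[0,0,0,0,0,0],[0,0,0,0,0,0]]]' 100
python3 - <<'E'
from h import *
from bench import eyes,telemetry
np.set_printoptions(suppress=True,precision=3)
c0=eyes.get_calibration("wrist");im=eyes.capture("wrist"); s=telemetry.read_state();print(s["tool_pos"],s["tcp_rot"]); print(c0)
np.save("pics/w3.npy",im)
cv2.imwrite("pics/w3.png",cv2.resize(im[:,:,::-1],None,fx=1.4,fy=1.4,interpolation=cv2.INTER_CUBIC))
E
```

```text
time_s: 7.45
tool_pos: [546.2, 315.5, 260.1]
tcp_rot: [[-1.0, 0.001, 0.0], [0.001, 1.0, -0.001], [-0.0, -0.001, -1.0]]
force: [-0.7, -0.9, 0.3]
width: 0.004
gripper_force: 0.0
time_s: 7.78
tool_pos: [546.0, 316.2, 260.7]
tcp_rot: [[-1.0, 0.001, 0.0], [0.001, 1.0, 0.0], [-0.0, 0.0, -1.0]]
force: [-0.3, -0.2, 0.7]
width: 0.564
gripper_force: 0.0
[545.81  316.518 260.547] [[-1.     0.001  0.   ]
 [ 0.001  1.     0.   ]
 [-0.     0.    -1.   ]]
{'fx': 354.2690135634357, 'fy': 354.2690135634357, 'cx': 282.12249266926926, 'cy': 209.03830294811155, 'rvec': array([-2.056, -2.051, -0.323]), 'tvec': array([-316.71 , -567.794,  239.906])}
```

View pics/w3.png

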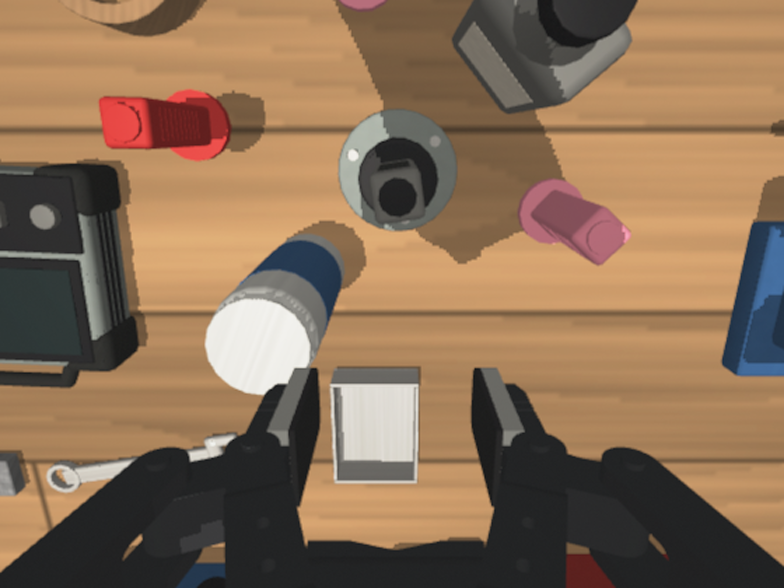

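Grip top at about (397,196), foot centred at (398,170); nothing between the fingers' path and the probe. Enlarging for the yaw.

Run:
```python
import cv2,numpy as np
im=np.load("pics/w3.npy")[75:170,235:335,::-1].astype(float)
im=np.clip(im*1.8,0,255).astype(np.uint8)
cv2.imwrite("pics/c3.png",cv2.resize(im,None,fx=6,fy=6,interpolation=cv2.INTER_CUBIC))
```

```text
(no output)
```

View pics/c3.png

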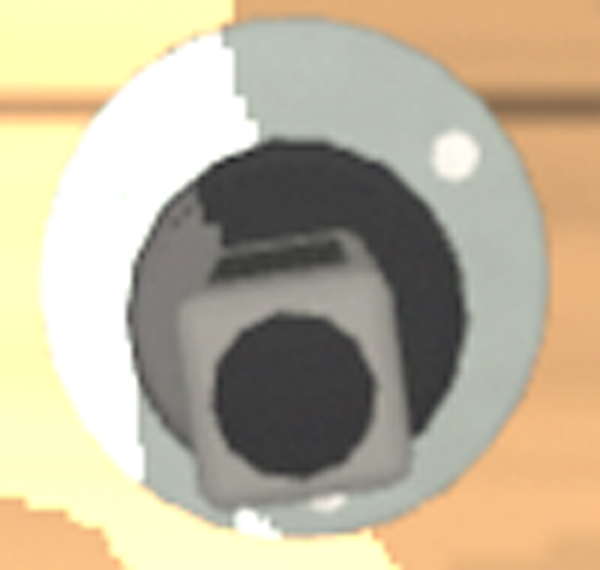

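Run:
```python
from h import *
np.set_printoptions(suppress=True,precision=2)
cal={'fx': 354.2690135634357, 'fy': 354.2690135634357, 'cx': 282.12249266926926, 'cy': 209.03830294811155, 'rvec': np.array([-2.056, -2.051, -0.323]), 'tvec': np.array([-316.71 , -567.794,  239.906])}
g=lambda p:(np.array(p,float)+.5)/6-.5+[235,75]
w=ray(cal,g([(182,300),(390,278),(410,478),(205,505),(294,395)]),171.5);print(w[:4].mean(0),w)
for a,b in((0,1),(3,2),(0,3),(1,2)): d=w[b]-w[a];print(np.hypot(*d[:2]),np.degrees(np.arctan2(d[1],d[0])))
print(ray(cal,g([(296,277)]),14))
```

```text
[495.22 316.67 171.5 ] [[485.57 304.5  171.5 ]
 [483.35 326.54 171.5 ]
 [504.53 328.99 171.5 ]
 [507.43 306.64 171.5 ]
 [495.57 316.37 171.5 ]]
22.154269341916716 95.74722719630422
22.54094810034312 97.38641797658876
21.963740865549614 5.583720442206492
21.321182920662615 6.593146312826232
[[493.86 317.47  14.  ]]
```

```bash
python3 -m jog '[[[2,0,0,0,0,-3],[4,0,0,0,0,-6.3],[5.08,0,0,0,0,-6.3],[5.08,0,0,0,0,-6.3],[5.08,0,3,0,0,-6.3],[5.08,0,6,0,0,-6.3],[5.08,0,9,0,0,-6.3],[5.08,0,12,0,0,-6.3],[5.08,0,14,0,0,-6.3],[5.08,0,14.9,0,0,-6.3],[5.08,0,14.9,0,0,-6.3],[5.08,0,14.9,0,0,-6.3],[5.08,0,14.9,0,0,-6.3]]]' 100
```

```text
time_s: 8.92
tool_pos: [496.1, 317.7, 113.1]
tcp_rot: [[-0.994, -0.11, 0.002], [-0.11, 0.994, 0.002], [-0.002, 0.001, -1.0]]
force: [0.4, -0.2, -0.4]
width: 1.0
gripper_force: 0.0
```

```bash
python3 -m jog '[[[0,0,0,0,0,0],[0,0,0,0,0,0],[0,0,0,0,0,0],[0,0,0,0,0,0],[0,0,0,0,0,0],[0,0,0,0,0,0],[0,0,0,0,0,0],[0,0,0,0,0,0],[0,0,0,0,0,0],[0,0,0,0,0,0]]]' 0 50
```

```text
time_s: 9.75
tool_pos: [495.0, 317.3, 111.7]
tcp_rot: [[-0.994, -0.11, 0.0], [-0.11, 0.994, 0.0], [-0.0, 0.0, -1.0]]
force: [-1.5, -0.3, 5.5]
width: 0.277
gripper_force: 47.1
```

Gripped (24 mm). Lift straight out, tip above all bystanders.

```bash
python3 -m jog '[[[0,0,-0.5,0,0,0],[0,0,-1.5,0,0,0],[0,0,-3,0,0,0],[0,0,-5,0,0,0],[0,0,-7.5,0,0,0],[0,0,-10,0,0,0],[0,0,-12.5,0,0,0],[0,0,-15,0,0,0],[0,0,-16.5,0,0,0],[0,0,-17,0,0,0]]]'; python3 -m jog '[[[0.2,-1,0,0,0,0],[0.4,-3,0,0,0,0],[0.8,-6,0,0,0,0],[1.3,-9.5,0,0,0,0],[1.8,-13,0,0,0,0],[2.3,-16.5,0,0,0,0],[2.8,-20,0,0,0,0],[3.3,-23.5,0,0,0,0],[3.8,-27,0,0,0,0],[4.3,-30.5,0,0,0,0],[4.8,-34,0,0,0,0],[5.3,-37.5,0,0,0,0],[5.8,-41,0,0,0,0],[6.3,-44.5,0,0,0,0],[6.7,-47.5,0,0,0,0],[7.0,-49.5,0,0,0,0],[7.2,-50.7,0,0,0,0],[7.2,-51.2,0,0,0,0],[7.2,-51.2,0,0,0,0],[7.2,-51.2,0,0,0,0]]]'
python3 - <<'E'
from h import *
from bench import eyes,telemetry
np.set_printoptions(suppress=True,precision=4)
c0=eyes.get_calibration("wrist");im=eyes.capture("wrist"); s=telemetry.read_state();print(s["tool_pos"],s["tcp_rot"],s["width"],s["gripper_force"]); print(c0)
np.savez("pics/w4.npz",im=im,**c0)
th,o=-.1434,np.array([495.9,-326.8]);c,t=np.cos(th),np.sin(th)
uv=proj(c0,[[*(np.array([[c,-t],[t,c]])@p[:2]+o),p[2]] for p in [(-93,-5,14.5),(-15,-5,14.5),(-15,57,14.5),(-105,70,12),(-105,-70,12)]]);print(uv)
v=cv2.resize(im[:,:,::-1],None,fx=1.4,fy=1.4,interpolation=cv2.INTER_CUBIC)
for u in uv: cv2.drawMarker(v,tuple(int(round(a)) for a in u*1.4),(0,0,255),0,9,1)
cv2.imwrite("pics/w4.png",v)
E
```

```text
time_s: 10.58
tool_pos: [495.7, 317.5, 285.0]
tcp_rot: [[-0.994, -0.11, 0.004], [-0.11, 0.994, 0.003], [-0.004, 0.002, -1.0]]
force: [0.3, 0.1, -1.7]
width: 0.279
gripper_force: 46.6
time_s: 12.25
tool_pos: [479.2, -198.9, 280.4]
tcp_rot: [[-0.994, -0.11, -0.002], [-0.11, 0.994, 0.001], [0.001, 0.001, -1.0]]
force: [0.6, 0.9, -1.7]
width: 0.28
gripper_force: 46.7
[ 479.5135 -198.3294  280.6007] [[-0.9938 -0.1115 -0.0012]
 [-0.1115  0.9938  0.0008]
 [ 0.0011  0.0009 -1.    ]] 0.2718270406384102 46.71471118927002
{'fx': 354.2690135634357, 'fy': 354.2690135634357, 'cx': 282.12249266926926, 'cy': 209.03830294811155, 'rvec': array([-1.9463, -2.1719, -0.3407]), 'tvec': array([ 250.5333, -487.3284,  288.0972])}
[[180.9022  85.5664]
 [169.6634 154.9143]
 [222.4361 168.1977]
 [250.7869  92.5147]
 [123.2558  58.0398]]
```

View pics/w4.png

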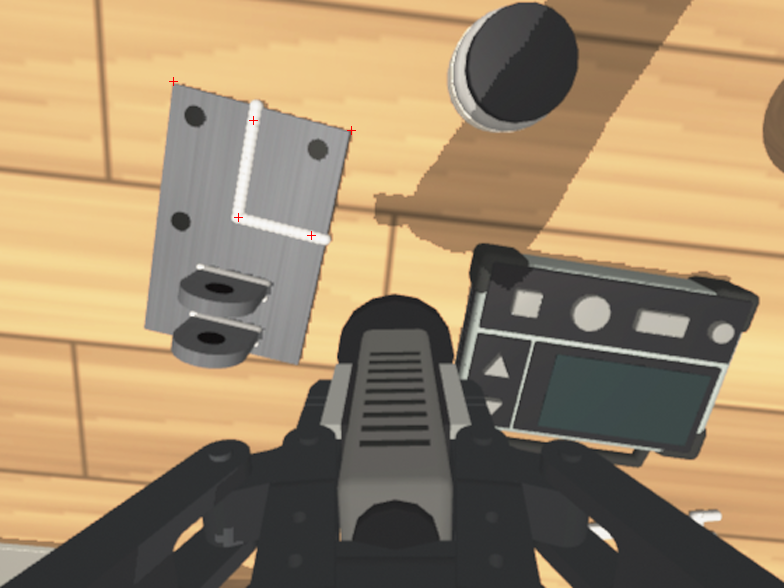

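Prediction crosses sit on the weld within ~1.5 mm (start (254,118), corner (237,216), end (311,235)). Go above the start.

```bash
python3 -m jog '[[[1,-1,0,0,0,0],[3,-3.5,0,0,0,0],[5.5,-6.5,2,0,0,0],[7.5,-9.3,5,0,0,0],[8.8,-10.8,8,0,0,0],[8.98,-11.04,11,0,0,0],[8.98,-11.04,14,0,0,0],[8.98,-11.04,15.6,0,0,0],[8.98,-11.04,16.1,0,0,0],[8.98,-11.04,16.1,0,0,0],[8.98,-11.04,16.1,0,0,0],[8.98,-11.04,16.1,0,0,0],[8.98,-11.04,16.1,0,0,0],[8.98,-11.04,16.1,0,0,0]]]'
```

```text
time_s: 13.47
tool_pos: [403.2, -319.5, 121.4]
tcp_rot: [[-0.994, -0.111, 0.002], [-0.111, 0.994, -0.001], [-0.002, -0.001, -1.0]]
force: [0.3, -0.7, -0.9]
width: 0.276
gripper_force: 46.8
```

```bash
python3 -m jog '[[[0,0.1,0.3,0,0,0],[0,0.1,0.6,0,0,0],[0,0.1,0.9,0,0,0],[0,0.1,1.1,0,0,0],[0,0.1,1.3,0,0,0],[0,0.1,1.4,0,0,0],[0,0.1,1.5,0,0,0],[0,0.1,1.6,0,0,0],[0,0.1,1.6,0,0,0],[0,0.1,1.6,0,0,0],[0,0.1,1.6,0,0,0],[0,0.1,1.6,0,0,0]]]'
```

```text
time_s: 14.47
tool_pos: [402.4, -318.2, 104.4]
tcp_rot: [[-0.994, -0.11, -0.0], [-0.11, 0.994, -0.0], [0.0, -0.0, -1.0]]
force: [-1.0, 0.2, -0.3]
width: 0.274
gripper_force: 47.0
```

```bash
python3 -m jog '[[[-0.1,-0.03,0.1,0,0,0],[-0.35,-0.09,0.17,0,0,0],[-0.67,-0.17,0.17,0,0,0],[-1.0,-0.26,0.17,0,0,0],[-1.33,-0.34,0.17,0,0,0],[-1.66,-0.43,0.17,0,0,0],[-1.99,-0.51,0.17,0,0,0],[-2.32,-0.6,0.17,0,0,0],[-2.65,-0.69,0.17,0,0,0],[-2.98,-0.77,0.17,0,0,0],[-3.31,-0.86,0.17,0,0,0],[-3.64,-0.94,0.17,0,0,0],[-3.97,-1.03,0.17,0,0,0]]]'
```

```text
time_s: 15.55
tool_pos: [443.3, -324.1, 102.6]
tcp_rot: [[-0.994, -0.11, -0.0], [-0.11, 0.994, -0.0], [0.0, -0.0, -1.0]]
force: [-1.1, 0.3, -0.1]
width: 0.278
gripper_force: 47.0
```

```bash
python3 -m jog '[[[-0.33,-0.09,0,0,0,0],[-0.66,-0.17,0,0,0,0],[-0.99,-0.26,0,0,0,0],[-1.32,-0.34,0,0,0,0],[-1.65,-0.43,0,0,0,0],[-1.98,-0.51,0,0,0,0],[-2.31,-0.6,0,0,0,0],[-2.64,-0.69,0,0,0,0],[-2.97,-0.77,0,0,0,0],[-3.3,-0.86,0,0,0,0],[-3.62,-0.94,0,0,0,0],[-3.62,-0.94,0,0,0,0]]]'
```

```text
time_s: 16.55
tool_pos: [481.2, -329.4, 102.7]
tcp_rot: [[-0.994, -0.111, 0.001], [-0.111, 0.994, -0.001], [-0.001, -0.001, -1.0]]
force: [0.9, 0.4, 0.1]
width: 0.275
gripper_force: 47.0
```

```bash
python3 -m jog '[[[-0.05,0.2,0,0,0,0],[-0.13,0.52,0,0,0,0],[-0.21,0.85,0,0,0,0],[-0.29,1.18,0,0,0,0],[-0.37,1.51,0,0,0,0],[-0.45,1.84,0,0,0,0],[-0.54,2.17,0,0,0,0],[-0.62,2.5,0,0,0,0],[-0.7,2.83,0,0,0,0],[-0.78,3.16,0,0,0,0],[-0.86,3.49,0,0,0,0],[-0.94,3.82,0,0,0,0],[-1.03,4.15,0,0,0,0],[-1.11,4.48,0,0,0,0],[-1.19,4.81,0,0,0,0],[-1.27,5.14,0,0,0,0],[-1.35,5.47,0,0,0,0],[-1.43,5.8,0,0,0,0],[-1.48,6.0,0,0,0,0],[-1.48,6.0,0,0,0,0]]]'
```

```text
time_s: 18.22
tool_pos: [488.3, -267.1, 102.5]
tcp_rot: [[-0.994, -0.111, -0.0], [-0.111, 0.994, 0.001], [0.0, 0.001, -1.0]]
force: [-0.1, 0.6, 0.3]
width: 0.279
gripper_force: 47.0
```

```bash
python3 -m jog '[[[0,0,-0.3,0,0,0],[0,0,-0.8,0,0,0],[0,0,-1.6,0,0,0],[0,0,-3,0,0,0],[0,0,-5,0,0,0],[0,0,-8,0,0,0],[0,0,-11,0,0,0],[0,0,-14,0,0,0],[0,0,-16.5,0,0,0],[0,0,-17.8,0,0,0],[0,0,-17.87,0,0,0]]]'; python3 -m jog '[[[-0.1,1,0,0,0,0],[-0.4,3,0,0,0,0],[-0.8,6,0,0,0,0],[-1.2,9.5,0,0,0,0],[-1.6,13,0,0,0,0],[-2,16.5,0,0,0,0],[-2.5,20,0,0,0,0],[-2.9,23.5,0,0,0,0],[-3.3,27,0,0,0,0],[-3.8,30.5,0,0,0,0],[-4.2,34,0,0,0,0],[-4.6,37.5,0,0,0,0],[-5.1,41,0,0,0,0],[-5.5,44.5,0,0,0,0],[-5.9,48,0,0,0,0],[-6.3,51.5,0,0,0,0],[-6.7,54.5,0,0,0,0],[-6.95,56.7,0,0,0,0],[-7.1,57.8,0,0,0,0],[-7.11,58.11,0,0,0,0]]]'; python3 -m jog '[[[0,0,0,0,0,0],[0,0,0,0,0,0],[0,0,0,0,0,0],[0,0,0,0,0,0],[0,0,0,0,0,0],[0,0,0,0,0,0]]]'
python3 - <<'E'
from h import *
from bench import eyes,telemetry
im=eyes.capture("wrist"); s=telemetry.read_state();print(s["tool_pos"])
cv2.imwrite("pics/w5.png",im[:,:,::-1])
E
```

```text
time_s: 19.13
tool_pos: [489.0, -269.5, 285.3]
tcp_rot: [[-0.994, -0.109, 0.006], [-0.109, 0.994, -0.002], [-0.005, -0.003, -1.0]]
force: [-0.3, -0.4, -1.6]
width: 0.276
gripper_force: 46.9
time_s: 20.8
tool_pos: [493.0, 319.6, 279.2]
tcp_rot: [[-0.993, -0.114, -0.003], [-0.114, 0.993, -0.002], [0.003, -0.002, -1.0]]
force: [-0.6, -0.4, -1.1]
width: 0.276
gripper_force: 46.9
time_s: 21.3
tool_pos: [495.0, 316.5, 281.6]
tcp_rot: [[-0.994, -0.109, 0.0], [-0.109, 0.994, 0.0], [-0.0, 0.0, -1.0]]
force: [-0.0, -0.7, -0.5]
width: 0.276
gripper_force: 46.9
[494.96564971 316.71429275 281.49348103]
```

View pics/w5.png

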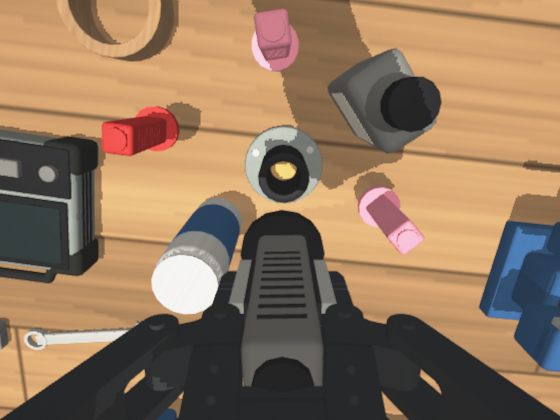

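The socket (284,168) lies in line with the probe (283); bystanders unmoved. Insert.

```bash
python3 -m jog '[[[0,0,2,0,0,0],[0,0,4.5,0,0,0],[0,0,7,0,0,0],[0,0,9,0,0,0],[0,0,10,0,0,0],[0,0,10.8,0,0,0],[0,0,11.6,0,0,0],[0,0,12.4,0,0,0],[0,0,13.2,0,0,0],[0,0,14,0,0,0],[0,0,14,0,0,0]]]'
```

```text
time_s: 22.27
tool_pos: [494.1, 316.8, 139.6]
tcp_rot: [[-0.994, -0.11, -0.002], [-0.11, 0.994, -0.001], [0.002, -0.001, -1.0]]
force: [0.3, -1.0, -1.1]
width: 0.277
gripper_force: 46.9
```

```bash
python3 -m jog '[[[0,0,0.7,0,0,0],[0,0,1.4,0,0,0],[0,0,2.1,0,0,0],[0,0,2.5,0,0,0],[0,0,2.8,0,0,0],[0,0,2.95,0,0,0],[0,0,2.95,0,0,0],[0,0,2.95,0,0,0],[0,0,2.95,0,0,0]]]'
```

```text
time_s: 23.02
tool_pos: [494.9, 317.3, 111.9]
tcp_rot: [[-0.994, -0.11, 0.0], [-0.11, 0.994, 0.0], [-0.0, 0.0, -1.0]]
force: [0.6, -0.3, -1.5]
width: 0.274
gripper_force: 47.2
```

```bash
python3 -m jog '[[[0,0,0,0,0,0],[0,0,0,0,0,0],[0,0,0,0,0,0],[0,0,0,0,0,0],[0,0,0,0,0,0],[0,0,0,0,0,0],[0,0,0,0,0,0],[0,0,0,0,0,0],[0,0,0,0,0,0]]]' 100; python3 -m jog '[[[0,0,-2,0,0,0],[0,0,-5,0,0,0],[0,0,-9,0,0,0],[0,0,-13,0,0,0],[0,0,-16,0,0,0],[0,0,-17,0,0,0],[0,0,-17,0,0,0],[0,0,-17,0,0,0],[0,0,-17,0,0,0]]]'
python3 - <<'E'
from h import *
from bench import eyes
c=eyes.get_calibration("wrist");im=eyes.capture("wrist"); 
v=im[:,:,::-1].copy()
th=np.radians(6.3);M=np.array([[np.cos(th),-np.sin(th)],[np.sin(th),np.cos(th)]])
for p in [(12,12),(12,-12),(-12,-12),(-12,12)]:
    u=proj(c,[[*(M@p+[495,316.6]),171.5]])[0]; cv2.drawMarker(v,tuple(int(round(a)) for a in u),(0,0,255),0,7,1)
cv2.imwrite("pics/w6.png",cv2.resize(v,None,fx=1.4,fy=1.4,interpolation=cv2.INTER_CUBIC))
E
```

```text
time_s: 23.77
tool_pos: [494.8, 317.2, 111.7]
tcp_rot: [[-0.994, -0.11, -0.0], [-0.11, 0.994, -0.0], [0.0, -0.0, -1.0]]
force: [0.2, 0.4, -0.1]
width: 0.997
gripper_force: 0.0
time_s: 24.52
tool_pos: [494.2, 316.9, 279.9]
tcp_rot: [[-0.994, -0.11, -0.002], [-0.11, 0.994, -0.002], [0.002, -0.001, -1.0]]
force: [0.1, -0.1, -0.2]
width: 0.998
gripper_force: 0.0
```

View pics/w6.png

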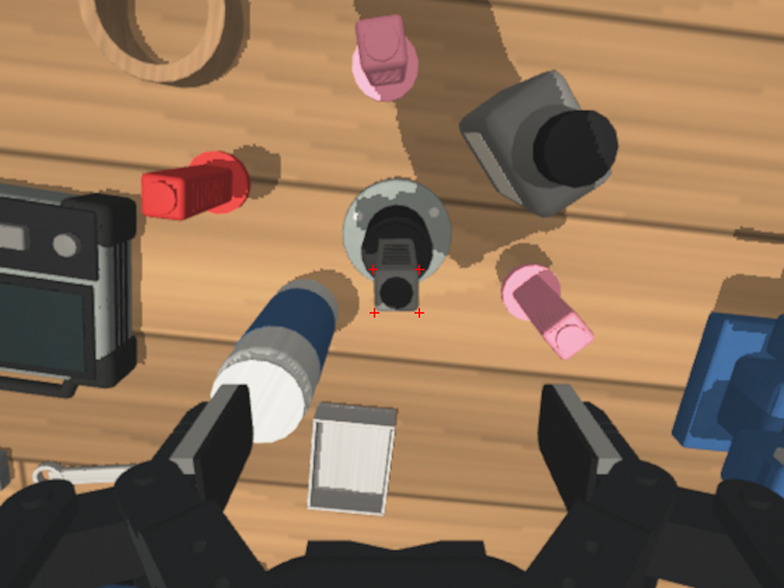

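Probe top (375–418, 272–310) coincides with the predicted parked square: parked upright. On to the store key.

```bash
python3 -m jog '[[[0,-1,0,0,0,0],[0.1,-3,0,0,0,0],[0.2,-6,0,0,0,0],[0.3,-9.5,0,0,0,0],[0.4,-13,0,0,0,0],[0.5,-16.5,0,0,0,0],[0.6,-20,0,0,0,0],[0.7,-23.5,0,0,0,0],[0.8,-26.5,2,0,0,0],[0.9,-28.8,5,0,0,0],[0.94,-29.85,9,0,0,0],[0.94,-29.85,13,0,0,0],[0.94,-29.85,16.5,0,0,0],[0.94,-29.85,19,0,0,0],[0.94,-29.85,20.2,0,0,0],[0.94,-29.85,20.6,0,0,0],[0.94,-29.85,20.6,0,0,0],[0.94,-29.85,20.6,0,0,0],[0.94,-29.85,20.6,0,0,0]]]' 0 30
```

```text
time_s: 26.15
tool_pos: [519.1, 19.3, 77.0]
tcp_rot: [[-0.994, -0.11, 0.002], [-0.11, 0.994, 0.0], [-0.002, 0.0, -1.0]]
force: [-0.9, 0.7, -0.0]
width: -0.001
gripper_force: 0.0
```

```bash
python3 -m jog '[[[0,0,0.6,0,0,0],[0,0,1.1,0,0,0],[0,0,1.5,0,0,0],[0,0,1.8,0,0,0],[0,0,2.1,0,0,0],[0,0,2.4,0,0,0],[0,0,2.4,0,0,0],[0,0,2.4,0,0,0],[0,0,2.4,0,0,0]]]'; python3 -m jog '[[[0,0,-1,0,0,0],[0,0,-3,0,0,0],[0,0,-6,0,0,0],[0,0,-9,0,0,0],[0,0,-11,0,0,0],[0,0,-12,0,0,0],[0,0,-12,0,0,0],[0,0,-12,0,0,0],[0,0,-12,0,0,0]]]'
```

```text
time_s: 26.9
tool_pos: [518.2, 19.6, 52.9]
tcp_rot: [[-0.994, -0.11, -0.0], [-0.11, 0.994, 0.001], [0.0, 0.001, -1.0]]
force: [-7.8, 0.2, 17.0]
width: 0.004
gripper_force: 8.6
time_s: 27.65
tool_pos: [517.4, 19.5, 170.1]
tcp_rot: [[-0.994, -0.11, -0.002], [-0.11, 0.994, -0.001], [0.003, -0.0, -1.0]]
force: [-0.2, -0.2, -0.2]
width: -0.002
gripper_force: 0.0
```

Store key bottomed (z 52.9) and released; hand in.

```bash
python3 -c "
from bench import order
print(order.hand_in())"
```

```text
the job is handed in; nothing more can be done
None
```

I handed the job in after about 28 s of the allowed 72 s, but the hand-in returned no verdict. By my readings, all four keys bottomed in the right order, the tip kept light contact along the whole weld at about 4 cm/s, the probe is parked upright and let go, and nothing else appeared to have moved.

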